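# Restock a feed lane and close up the row with its notched follower

## Robot

A 6-joint arm with a two-finger parallel gripper is mounted at the origin on the work surface. World frame = base frame: x ahead of the robot, y to its left, z up, the work surface at z = 0. Lengths are in m, angles in rad, forces in N, time in s.
With the tool pointing down it reaches from about 0.35 to 0.85 m from the base axis. Payload 8.1 kg.
Tool frame: the origin (TCP) lies at the centre of the arm's flange, where the gripper is bolted on; the fingertips stand 173 mm ahead of it and the grasp point (between the pads) lies 155 mm ahead of it; y points along the fingers, x is the direction in which the jaws open and shut, and the axes are right-handed (so a half turn about y gives the same grasp; the last joint's range is limited). The gripper opens to 85 mm and grips with 20 to 120 N. Pads are 22 mm wide; open, the fingers measure 114 mm over their backs; the gripper's body (76 mm by 85 mm) begins 54 mm behind the grasp point. The pads swing forward as they close: fully open they stand 13 mm farther back than shut.
Start: joints at [-0.085, 0.13, 1.488, -0, 1.523, -0.085], TCP at [0.6, 0, 0.405] pointing down, gripper open.
Joint ranges: [-2.96, 2.96], [-0.89, 2.26], [0.02, 2.5], [-1.34, 4.48], [0, 2.73], [-2.66, 2.66]. Speed limits (rad/s): [2.39, 2.39, 2.79, 3.14, 3.14, 3.14].

## Interface

Orientations are given as [roll, pitch, yaw] about the fixed x, y, z axes, in that order (R = Rz(yaw) Ry(pitch) Rx(roll)).
In Python, from rig import env, vision, order gives the robot as it stands. The module is installed in compiled form; this text tells all that it offers.
- The arm moves only by the tool play_rows, never from a script. Its argument "targets" is one flat list of numbers, 5 for each row, row after row: the shift along the tool's x, y, z in mm, then the turn about the tool's y in degrees, then the opening, from 0 (shut) to 1 (fully open). A call has 1 to 12 rows; each row is the pose to reach, as a shift and turn from the pose commanded when the call began, along the tool's axes at that moment; what a row does not reach only later rows make up. A row lasts 1/10 s, in which the tool goes at most 50 mm and 8.59 degrees, less where a joint would pass 70% of its speed; a pose out of reach is approached as far as the arm can. A call with a gripper value outside its range is refused whole. The fingers move at their own pace and stop on an object; "grip_force" is the grip in N (left out, the last holds). Time passes only in rows, so rows that repeat a pose let the fingers close. It gives the time, the measured TCP pose, the force and the opening at its end, in the units of the state.
- env.sense(): the state, without advancing time (a new reading comes with each control period).
- vision.capture(name): name is "scene" or "side" or "wrist"; returns the picture (384x512x3 uint8, blue, green, red); there is no depth.
- vision.calibration(name): a dict with "intrinsics" (3x3 intrinsics, pixels), "cam_to_world" (4x4, takes a point from camera to world coordinates). Camera axes: x right, y down, z forward; pixel columns grow to the right and rows downward; lengths in m; the calibration is good to about 2 mm. The wrist camera is an equidistant fisheye: a pixel r from the principal point sees the ray r / f radians off the axis. A picture is of the moment at which its call begins: read the wrist's pose just before it. calibration takes no time and is no camera call; for the wrist camera it gives the pose at the moment of the call.
- order.finish_job(): hands the job in, once; it reports no verdict.
The state is a dict: "time_s": time; "joint_positions": joint angles; "qd": joint speeds; "tau": joint torques, N m; "tool_pos": TCP position; "eef_rot": TCP orientation; "force": force on the tool from outside, world axes, zero at the start; "torque": the same for the moment, N m; "opening": opening from 0.0 (shut) to 1.0 (fully open).
Only numpy, scipy, OpenCV 4.12 (cv2) and the standard library are available. Lean on these libraries where they do the work, as an engineer would, in place of code of your own. Each camera call takes 0.05 s, during which the arm holds its last target.

## Task

Stand the brass hose coupling that is loose on the counter upright in the feed lane with the two already there, between the end stop and the follower's plate (draw the follower back first if there is too little room). Then lift the follower's knob out of its notch, slide it along so that the plate closes up the row of three towards the end stop, and let the knob drop fully home in the last notch that the row lets it reach. Leave the white bottle, the brass elbow and the blue basket undisturbed, and do not lift out or topple any coupling already in the lane.

Things in the scene. Friction and masses are not known exactly. Their poses are not given: they have to be found in the camera images.
- lane: The feed lane, fixed: two aluminium walls 22 mm high, 450 mm long, 64 mm apart inside, on the bare counter (floor at counter height). Origin on the counter midway between the walls; y runs along the lane towards the end stop, x across it towards the notched rail; it reaches from y = -250 to +200 mm.
- rail: The steel notched rail along the lane's far side, parallel to it, fixed at a different place along it each time: 320 mm long, 24 mm wide, 58 mm high at its rounded tooth tops; notches 12 mm wide, 24 mm apart. Origin on the counter under its middle, 60 mm in x from the lane's centre line; y is along the rail, towards the end stop.
- stop_face (a point): The dark steel end stop across the lane, a block 62 mm wide, 20 mm thick, 45 mm high, fixed, but at a different place along the lane each time. The point is the middle of the face that the couplings come up against, 10 mm above the counter; y is along the lane, away from the follower.
- follower (a joint): How far the follower carriage has slid along the rail towards the end stop, m, 0 to 0.264. The knob's pin meets a notch at every whole multiple of 0.024 (0, 0.024, ... 0.264). It runs freely once the knob is lifted. In a notch it cannot slide.
- knob (a joint): How far the follower's knob is lifted, m: 0 = fully home in a notch, 0.030 = top of its travel. The pin clears the teeth when lifted by 0.018 or more. It drops by its own weight (0.3 kg) and the rounded teeth steer it into the nearest notch.
- knob_grip (a point): The follower's black round lift knob above the rail: upright grip 28 mm across, 36 mm high, under a cap 36 mm across, 7 mm thick. The point is on its axis, 112 mm above the counter when home, 18 mm below the cap's underside, 26 mm above the grey carriage. It lifts straight up and carries the carriage along the lane.
- plate_face (a point): The follower's grey pusher plate hanging in the lane: 54 mm wide, 6 mm thick, from 6 to 60 mm above the counter; it moves with the carriage and does not lift. The point is on the face towards the end stop, mid-lane, 10 mm above the counter, 15 mm ahead of the knob's axis along the lane and 60 mm from it across.
- first_mid (a point): a brass hose coupling, solid: round flange at the foot 56 mm across and 14 mm high, ribbed neck 42 mm across above it, 85 mm tall, 0.25 to 0.6 kg. The point is at its centre, on the axis, 42.5 mm above its foot; z runs up its axis. This one stands in the lane nearer the end stop.
- second_mid (a point): a brass hose coupling, solid: round flange at the foot 56 mm across and 14 mm high, ribbed neck 42 mm across above it, 85 mm tall, 0.25 to 0.6 kg. The point is at its centre, on the axis, 42.5 mm above its foot; z runs up its axis. This one stands in the lane nearer the follower.
- loose_mid (a point): a brass hose coupling, solid: round flange at the foot 56 mm across and 14 mm high, ribbed neck 42 mm across above it, 85 mm tall, 0.25 to 0.6 kg. The point is at its centre, on the axis, 42.5 mm above its foot; z runs up its axis. This one stands on the counter outside the lane and is to be added. Three couplings in a row, flange to flange, take up 168 mm of the lane.
- bottle: White plastic bottle with black cap, 60 mm across, 170 mm tall, standing on the counter; origin at its foot. Leave alone.
- elbow: Brass pipe elbow lying on the counter, two arms at right angles, about 90 x 90 mm and 46 mm high; origin on the counter near its middle. Leave alone.
- basket: Blue open basket of small brass parts, 160 mm (its x) by 120 mm by 70 mm high; origin under its middle. Leave alone.
Things that resemble listed ones, but are neither listed nor needed, are in the scene too. What is shaped like the part that bears first_mid but purple or turquoise is not meant.

How it is judged:
At the end, for the whole second after the job is handed in: All three couplings stand upright (0.12 rad) and at rest in the lane, within 12 mm of its centre line, between end stop and plate; the knob is home (lifted under 4 mm); the plate is within 200 mm of the end stop (row of 168 mm plus under 32 mm of room; a notch is 24 mm) (x of first_mid in the frame of lane between -0.012 and 0.012 m and angle between each of first_mid, second_mid, loose_mid's own z axis and vertical below 0.12 rad and height (world z) of each of first_mid, second_mid, loose_mid below 0.052 m and y of each of first_mid, second_mid, loose_mid in the frame of stop_face below -0.02 m and y of each of first_mid, second_mid, loose_mid in the frame of plate_face above 0.02 m and linear speed of each of coupling_first, coupling_second, coupling_loose below 0.02 m/s and x of second_mid in the frame of lane between -0.012 and 0.012 m and x of loose_mid in the frame of lane between -0.012 and 0.012 m and value of joint knob below 0.004 m and y of plate_face in the frame of stop_face above -0.2 m); the robot touches nothing.
It fails at once if the white bottle is shoved or knocked over (distance of bottle from where it was at the start of the episode above 0.025 m or angle between bottle's own z axis and vertical above 0.5 rad).
It fails at once if the brass elbow is shoved or knocked over (distance of elbow from where it was at the start of the episode above 0.025 m or angle between elbow's own z axis and vertical above 0.5 rad).
It fails at once if the blue basket is shoved or knocked over (distance of basket from where it was at the start of the episode above 0.025 m or angle between basket's own z axis and vertical above 0.5 rad).
It fails at once if the first coupling is lifted out of the lane or toppled (angle between first_mid's own z axis and vertical above 0.5 rad or height (world z) of first_mid above 0.075 m).
It fails at once if the second coupling is lifted out of the lane or toppled (angle between second_mid's own z axis and vertical above 0.5 rad or height (world z) of second_mid above 0.075 m).
It also fails if it takes over 72 s, if anything falls off the work surface, if the arm or the gripper's body presses on something with over 40 N, if the wrist force passes 120 N, or if a joint passes its speed limit or range.

## Working session

There is one attempt and no reset: what is moved stays moved. The work goes in short steps, Python scripts to look and compute and a tool call to move; the robot and the scene stay as the last step left them, time stands still between calls to the robot, and variables do not carry over. Pictures are saved under pics/ and viewed, and the job is handed in when it is done.

Besides the shell and the picture viewer there is one more tool, called after "Call:" as name(argument=value, ...) on one line, values as JSON. play_rows: Moves the arm, as the interface text tells. Its arguments: {"type":"object","properties":{"targets":{"type":"array"},"grip_force":{"type":"number"}},"required":["targets"]}

```bash
mkdir -p pics; ls; python3 - <<'E'
from rig import env, vision, order
import cv2
print(env.sense())
for n in ["scene","side","wrist"]:
    c=vision.calibration(n); print(n,c["intrinsics"],c["cam_to_world"])
    cv2.imwrite(f"pics/{n}0.png",vision.capture(n))
E
```

```text
pics
{'time_s': 0.0, 'joint_positions': array([-8.53921626e-02,  1.31171823e-01,  1.48929680e+00, -1.68617351e-05,
        1.52298921e+00, -8.54101433e-02]), 'qd': array([-0.00163185,  0.00108284,  0.00140766, -0.0004502 , -0.00170158,
        0.00177596]), 'tau': array([-1.90700346e-03, -5.69404185e+01, -5.00557995e+01, -2.19391650e-04,
        1.44415747e-02,  7.24149572e-05]), 'tool_pos': array([5.99767774e-01, 4.36878955e-05, 4.03628140e-01]), 'eef_rot': array([-1.57065399e+00,  1.85982048e-03,  1.89345073e-05]), 'force': array([-0.44875782, -0.21337324, -0.01727415]), 'torque': array([-0.01763334, -0.03072817, -0.05393317]), 'opening': 1.0008057282016791}
scene [[426.28342084   0.         248.488121  ]
 [  0.         426.28342084 194.42806961]
 [  0.           0.           1.        ]] [[-0.89658689  0.35609714 -0.2632998   0.9574824 ]
 [ 0.44283199  0.72842974 -0.52277141  0.74719425]
 [ 0.005638   -0.58530756 -0.81079176  1.16801601]
 [ 0.          0.          0.          1.        ]]
side [[359.5676113    0.         255.98755224]
 [  0.         359.5676113  185.26672201]
 [  0.           0.           1.        ]] [[-0.90909443 -0.26366967  0.32253003  0.26651593]
 [-0.41650083  0.55923682 -0.71678535  0.79691527]
 [ 0.00862389 -0.78595959 -0.61821772  0.70448479]
 [ 0.          0.          0.          1.        ]]
wrist [[297.31863964   0.         258.51182599]
 [  0.         297.31863964 196.18184507]
 [  0.           0.           1.        ]] [[ 9.99998439e-01  7.86658947e-04 -1.58220732e-03  6.00131119e-01]
 [ 3.27812143e-04 -9.62480614e-01 -2.71350253e-01  6.90571232e-02]
 [-1.73630397e-03  2.71349311e-01 -9.62479370e-01  3.72257367e-01]
 [ 0.00000000e+00  0.00000000e+00  0.00000000e+00  1.00000000e+00]]
```

View pics/scene0.png

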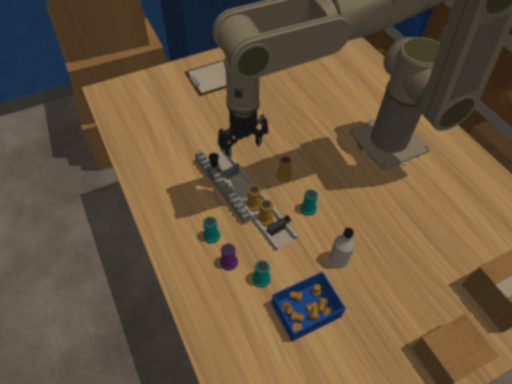

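View pics/side0.png

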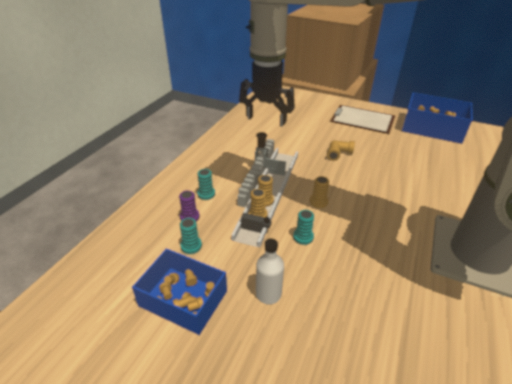

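View pics/wrist0.png

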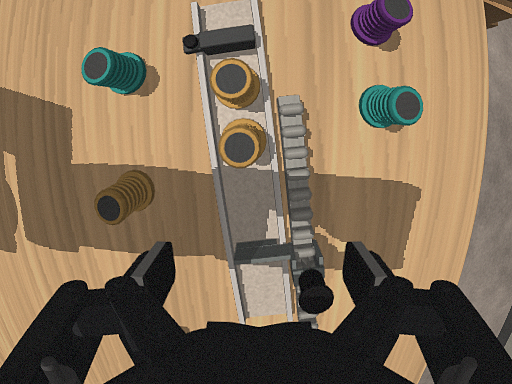

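```bash
cat > h.py <<'E'
import numpy as np, cv2
from rig import env, vision, order
def ray(name,uv,cal=None):
    c=cal or vision.calibration(name); K=np.array(c["intrinsics"]);T=np.array(c["cam_to_world"])
    x=(uv[0]-K[0,2])/K[0,0]; y=(uv[1]-K[1,2])/K[1,1]
    if name=="wrist":
        r=np.hypot(x,y); d=np.array([x/r*np.sin(r),y/r*np.sin(r),np.cos(r)]) if r>1e-9 else np.array([0,0,1.])
    else: d=np.array([x,y,1.])
    return T[:3,3],T[:3,:3]@d
def onz(name,uv,z,cal=None):
    o,d=ray(name,uv,cal); return o+d*(z-o[2])/d[2]
def proj(name,P,cal=None):
    c=cal or vision.calibration(name); K=np.array(c["intrinsics"]);T=np.array(c["cam_to_world"])
    p=T[:3,:3].T@(np.array(P)-T[:3,3])
    if name=="wrist":
        th=np.arctan2(np.hypot(p[0],p[1]),p[2]); n=np.hypot(p[0],p[1])+1e-12
        return K[0,0]*th*p[0]/n+K[0,2],K[0,0]*th*p[1]/n+K[1,2]
    return K[0,0]*p[0]/p[2]+K[0,2],K[1,1]*p[1]/p[2]+K[1,2]
E
python3 - <<'E'
import cv2
im=cv2.imread('pics/wrist0.png')
cv2.imwrite('pics/w0a.png',cv2.resize(im[0:160,170:330],None,fx=3.7,fy=3.7,interpolation=cv2.INTER_CUBIC))
cv2.imwrite('pics/w0b.png',cv2.resize(im[150:330,190:350],None,fx=3.3,fy=3.3,interpolation=cv2.INTER_CUBIC))
cv2.imwrite('pics/w0c.png',cv2.resize(im[150:240,70:190],None,fx=5,fy=5,interpolation=cv2.INTER_CUBIC))
E
```

```text
(no output)
```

View pics/w0a.png

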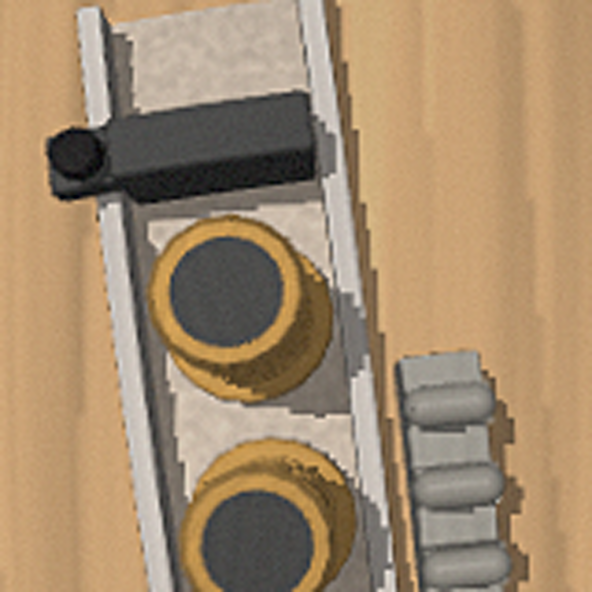

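View pics/w0b.png

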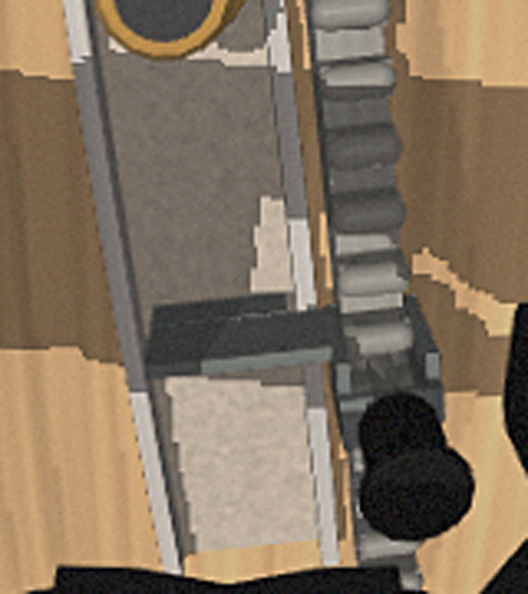

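View pics/w0c.png

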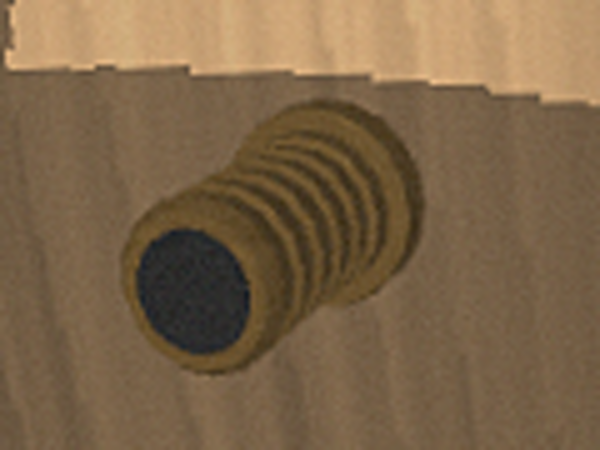

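```bash
python3 - <<'E'
from h import *
a=lambda x,y:(170+x/3.7,y/3.7)
b=lambda x,y:(190+x/3.3,150+y/3.3)
W=lambda uv,z:onz("wrist",uv,z)
np.set_printoptions(precision=4,suppress=True)
LT=(W(a(78,10),.022)+W(a(102,10),.022))/2; LB=(W(b(160,570),.022)+W(b(183,570),.022))/2
RT=(W(a(300,5),.022)+W(a(322,5),.022))/2; RB=(W(b(318,560),.022)+W(b(340,560),.022))/2
print(LT,LB,RT,RB, "wall thickness",W(a(78,10),.022)-W(a(102,10),.022))
d=(LT-LB);d/=np.linalg.norm(d);d2=(RT-RB);d2/=np.linalg.norm(d2)
print(d,d2, "ang",np.degrees(np.arctan2(-d[0],d[1])),np.degrees(np.arctan2(-d2[0],d2[1])))
yl=d+d2;yl[2]=0;yl/=np.linalg.norm(yl);xl=np.array([yl[1],-yl[0],0])
C=(LT+LB+RT+RB)/4
print("sep",(RT-LT)@xl,(RB-LB)@xl)
yaw=np.arctan2(yl[1],yl[0])-np.pi/2
print("lane yaw deg",np.degrees(yaw))
def L(n,p): print(n,p,"lane x,y",(p-C)@xl,(p-C)@yl)
L("C",C)
L("first",W(a(227,292),.085)); L("second",W(a(258,545),.085))
L("loose",W((108.6,208.2),.085))
L("knob",W(b(416,483),.137))
L("stop front topL",W(a(125,178),.045));L("stop front topR",W(a(312,150),.045))
L("plate pt",W(b(155,345),.060));L("plate pt",W(b(335,320),.06))
L("rail top end",W(a(437,352),.045));
for p in [(450,400),(457,485),(465,568)]: L("tooth",W(a(*p),.058))
for p in [(355,74),(365,143),(372,210),(372,275),(377,330)]: L("tooth",W(b(*p),.058))
E
```

```text
[0.5226 0.2112 0.022 ] [ 0.575  -0.2266  0.022 ] [0.5943 0.2092 0.022 ] [ 0.6463 -0.2211  0.022 ] wall thickness [-0.008   0.0008  0.    ]
[-0.1187  0.9929  0.    ] [-0.1198  0.9928  0.    ] ang 6.815718977099873 6.879404870566536
sep 0.07095282381777064 0.07143879188490843
lane yaw deg 6.847561923833206
C [ 0.5845 -0.0068  0.022 ] lane x,y 0.0 0.0
first [0.5739 0.1039 0.085 ] lane x,y 0.0026219767707900887 0.11119555146897035
second [0.5815 0.0373 0.085 ] lane x,y 0.00226955795118007 0.044117104765654586
loose [ 0.4327 -0.026   0.085 ] lane x,y -0.15307327077351474 -0.0009534206391604774
knob [ 0.6553 -0.0975  0.137 ] lane x,y 0.05941341598619597 -0.09844131449773448
stop front topL [0.5397 0.1452 0.045 ] lane x,y -0.026397467964518424 0.1563230728037296
stop front topR [0.5951 0.1522 0.045 ] lane x,y 0.029445326733576874 0.1566251114228601
plate pt [ 0.5745 -0.0902  0.06  ] lane x,y -0.01995528840740658 -0.08161147974024595
plate pt [ 0.6382 -0.0804  0.06  ] lane x,y 0.04445258793747667 -0.07944331577072677
rail top end [0.6318 0.0907 0.045 ] lane x,y 0.05855168776513659 0.09123932884648969
tooth [0.6343 0.0762 0.058 ] lane x,y 0.059330461875144715 0.07646976680204351
tooth [0.6366 0.0518 0.058 ] lane x,y 0.05870732544153834 0.052000595400997246
tooth [0.6394 0.0278 0.058 ] lane x,y 0.05859705595803101 0.027827889698146868
tooth [0.642  0.0072 0.058 ] lane x,y 0.05871926507686436 0.007036464584207369
tooth [ 0.6461 -0.0163  0.058 ] lane x,y 0.060034051323411185 -0.016745083562755014
tooth [ 0.6495 -0.04    0.058 ] lane x,y 0.06058496319703958 -0.04067454903246106
tooth [ 0.6507 -0.0641  0.058 ] lane x,y 0.058901596020000196 -0.06474018996681476
tooth [ 0.6538 -0.0856  0.058 ] lane x,y 0.059322541625995005 -0.08644856114026116
```

The wrist picture shows the lane turned by about 6.9°. The stop is at top, (230,42), and the two couplings are at (231,79) and (240,147). The loose coupling's top is at (109,208) and the knob is at (316,296). There is about 99 mm of room in front of the plate, so the follower need not be drawn back.

I'm moving above the loose coupling with the jaws turned to lie along the lane.

Call:
play_rows(targets=[-10,5,-2,7,1,-27,14,-4,15,1,-45,23,-7,23,1,-63,32,-10,31,1,-80,40,-12,39,1,-98,50,-15,47,1,-116,60,-18,55,1,-134,68,-21,63,1,-152,77,-24,71,1,-162,82,-25,78,1,-167,85,-26,83,1,-167,85,-26,83,1])

```text
time_s: 1.35
tool_pos: [0.4322, -0.026, 0.319]
eef_rot: [-1.572, 0.0, -1.45]
force: [-0.1, 0.6, 0.2]
opening: 1.001
```

```bash
python3 - <<'E'
from h import *
s=env.sense(); print(s["time_s"],s["tool_pos"],s["eef_rot"],s["joint_positions"],s["force"])
np.save("cal1.npy",vision.calibration("wrist"),allow_pickle=True)
for n in ["wrist","scene","side"]: cv2.imwrite(f"pics/{n}1.png",vision.capture(n))
E
```

```text
1.35 [ 0.43221788 -0.02599483  0.31895287] [-1.57205486e+00  3.64559964e-04 -1.45023649e+00] [-1.78582918e-01 -2.81148430e-01  2.03696464e+00 -2.29061035e-05
  1.38708651e+00  1.27165754e+00] [-0.09309452  0.62206996  0.17360501]
```

View pics/wrist1.png

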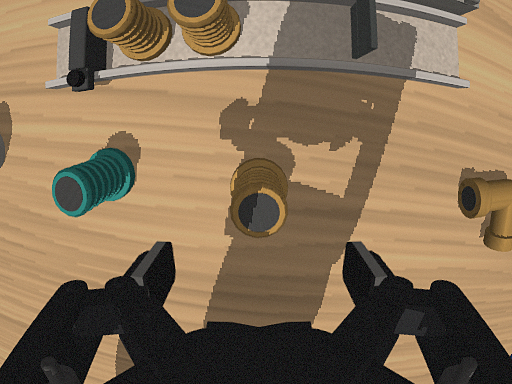

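View pics/scene1.png

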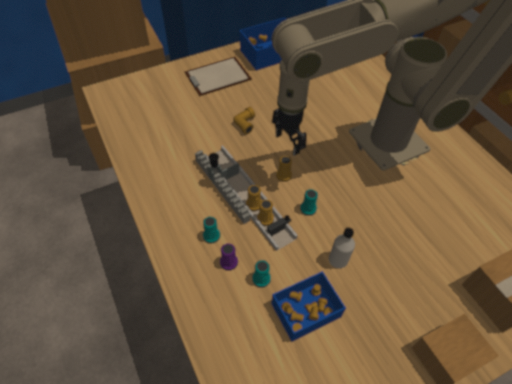

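```bash
python3 - <<'E'
from h import *
im=cv2.imread("pics/wrist1.png")
cal=vision.calibration("wrist")
hsv=cv2.cvtColor(im,cv2.COLOR_BGR2HSV)
m=((hsv[...,1]<75)&(hsv[...,2]<110)).astype(np.uint8)
roi=np.zeros_like(m);roi[180:240,225:295]=1;m&=roi
m=cv2.morphologyEx(m,cv2.MORPH_OPEN,np.ones((3,3)))
cs,_=cv2.findContours(m,cv2.RETR_EXTERNAL,2);c=max(cs,key=cv2.contourArea);e=cv2.fitEllipse(cv2.convexHull(c));print(e)
print(onz("wrist",e[0],.085,cal))
# neck top outline: left/right brass extents
for uv in [(259,237),(231,210),(287,210)]: print(uv,onz("wrist",uv,.085,cal))
print("tq",onz("wrist",(69,196),.085,cal),"elbow",onz("wrist",(468,200),.04,cal))
# from scene: first-look knob etc. second, first tops
for n,uv in [("first",(114,13)),("second",(194,4))]: print(n,onz("wrist",uv,.085,cal))
cv2.imwrite("pics/m1.png",cv2.resize(im[150:250,210:310],None,fx=5,fy=5,interpolation=2))
E
```

```text
((258.4769592285156, 212.06076049804688), (38.52131271362305, 40.81612777709961), 91.01300048828125)
[ 0.43323853 -0.02579708  0.085     ]
(259, 237) [ 0.41379614 -0.02863225  0.085     ]
(231, 210) [ 0.43229317 -0.00589558  0.085     ]
(287, 210) [ 0.43733156 -0.04607221  0.085     ]
tq [0.4257433  0.13088496 0.085     ] elbow [ 0.45583775 -0.24529825  0.04      ]
first [0.57165068 0.09951668 0.085     ]
second [0.57728364 0.03751787 0.085     ]
```

View pics/m1.png

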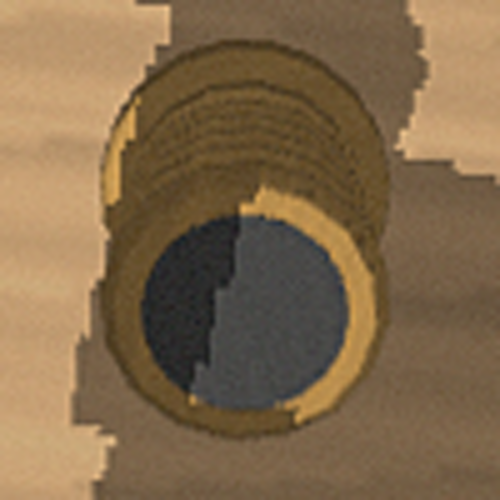

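The loose coupling's bore is at (258,212), midway between the fingers, which puts it at world (0.433, −0.026). That agrees with the first view, so I'm descending and gripping.

Call:
play_rows(targets=[0,12,0,0,1,0,30,0,0,1,0,48,0,0,1,0,66,0,0,1,0,82,0,0,1,0,92,0,0,1,0,96,0,0,1,0,96,0,0,1,0,96,0,0,0,0,96,0,0,0,0,96,0,0,0,0,96,0,0,0], grip_force=50)

```text
time_s: 2.7
tool_pos: [0.4334, -0.026, 0.2246]
eef_rot: [-1.569, -0.0, -1.449]
force: [-1.2, 1.1, 5.0]
opening: 0.475
```

Call:
play_rows(targets=[0,0,0,0,0,0,0,0,0,0,0,0,0,0,0,0,0,0,0,0,0,0,0,0,0])

```text
time_s: 3.2
tool_pos: [0.4334, -0.026, 0.2246]
eef_rot: [-1.569, -0.0, -1.449]
force: [-1.2, 1.3, 5.6]
opening: 0.484
```

```bash
python3 - <<'E'
from h import *
s=env.sense(); print(s["time_s"],s["tool_pos"],s["eef_rot"],s["opening"],s["force"])
for n in ["wrist"]: cv2.imwrite(f"pics/{n}2.png",vision.capture(n))
E
```

```text
3.2 [ 0.43343267 -0.02598877  0.22458048] [-1.56946967e+00 -3.12767946e-04 -1.44857570e+00] 0.4839184279613361 [-1.22263846  1.31399183  5.60233512]
```

View pics/wrist2.png

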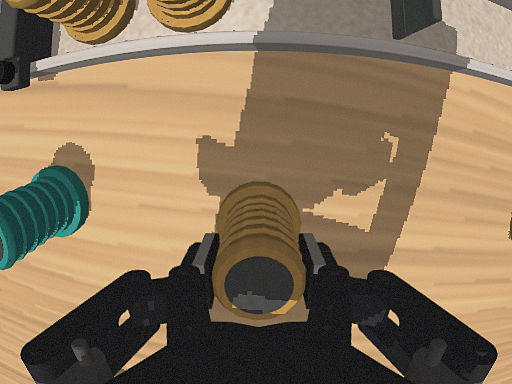

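Gripped: the opening of 0.484 is about 41 mm, and the coupling sits centred at (257,280). Next I lift it and carry it over the lane.

Call:
play_rows(targets=[0,-8,0,0,0,0,-24,0,0,0,0,-42,0,0,0,1,-55,6,0,0,4,-62,20,0,0,7,-65,40,0,0,11,-65,62,0,0,15,-65,84,0,0,19,-65,106,0,0,23,-65,128,0,0,26,-65,145,0,0,27,-65,152,0,0])

```text
time_s: 4.45
tool_pos: [0.5885, -0.0343, 0.2882]
eef_rot: [-1.571, 0.0, -1.449]
force: [0.4, 0.1, -4.8]
opening: 0.485
```

Call:
play_rows(targets=[0,12,0,0,0,0,25,0,0,0,0,30,0,0,0,0,30,0,0,0,0,30,0,0,0])

```text
time_s: 4.95
tool_pos: [0.5867, -0.0342, 0.2584]
eef_rot: [-1.571, 0.0, -1.449]
force: [-0.4, 1.0, -5.0]
opening: 0.48
```

```bash
python3 - <<'E'
from h import *
s=env.sense(); print(s["time_s"],s["tool_pos"],s["eef_rot"],s["opening"],s["force"])
cal=vision.calibration("wrist")
for n in ["wrist","side","scene"]: cv2.imwrite(f"pics/{n}3.png",vision.capture(n))
print(proj("side",(0.5878,-0.0346,0.03)),proj("scene",(0.5878,-0.0346,0.03)))
im=cv2.imread("pics/side3.png");cv2.imwrite("pics/side3c.png",cv2.resize(im[60:250,190:360],None,fx=3.5,fy=3.1,interpolation=2))
im=cv2.imread("pics/scene3.png");cv2.imwrite("pics/scene3c.png",cv2.resize(im[110:260,180:330],None,fx=4,fy=4,interpolation=2))
E
```

```text
4.95 [ 0.58672916 -0.03421415  0.25843079] [-1.57149884e+00  1.99358929e-04 -1.44867659e+00] 0.4795273992713967 [-0.42617247  0.97007246 -5.03874738]
(np.float64(271.58352681741405), np.float64(178.95233488700018)) (np.float64(242.172554346248), np.float64(183.97465550270823))
```

View pics/wrist3.png

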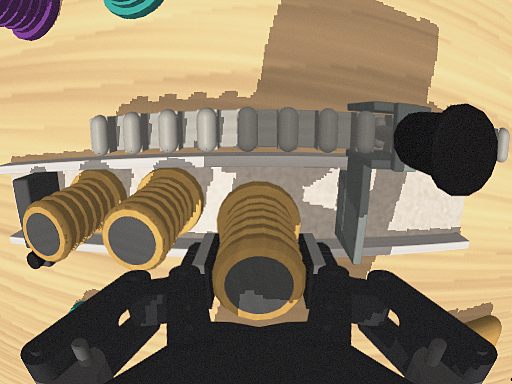

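View pics/side3c.png

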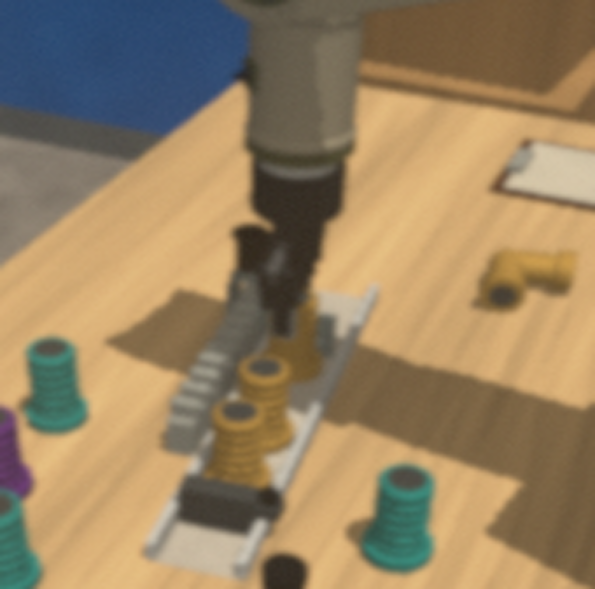

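View pics/scene3c.png

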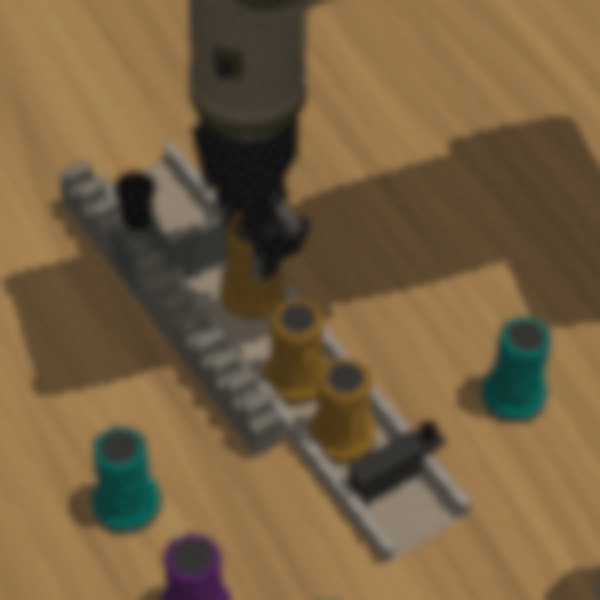

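```bash
python3 - <<'E'
import cv2
im=cv2.imread("pics/wrist3.png")
cv2.imwrite("pics/w3a.png",cv2.resize(im[130:280,0:230],None,fx=3.4,fy=3.4,interpolation=2))
cv2.imwrite("pics/w3b.png",cv2.resize(im[100:270,290:490],None,fx=3.5,fy=3.5,interpolation=2))
E
```

```text
(no output)
```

View pics/w3a.png

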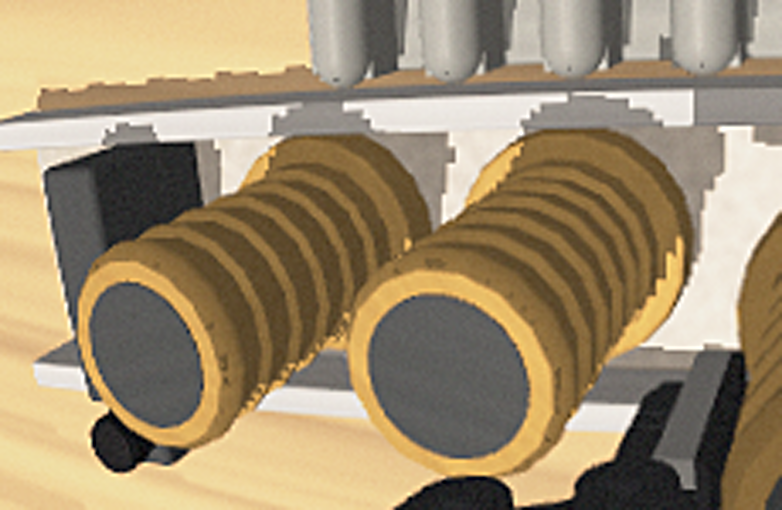

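View pics/w3b.png

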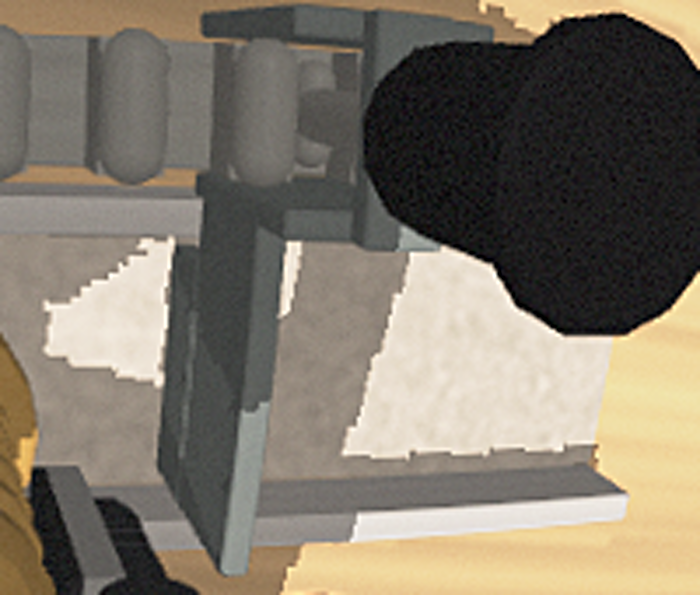

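```bash
python3 - <<'E'
from h import *
cal=vision.calibration("wrist")
C=np.array([.5845,-.0068,0]);xl=np.array([.993,.1192,0]);yl=np.array([-.1192,.993,0])
def L(n,uv,z):
    p=onz("wrist",uv,z,cal); q=p-C; print(n,p.round(4),"lane",(q@xl).round(4),(q@yl).round(4))
L("far",(200,166.8),.022);L("far",(318.6,167.1),.022)
L("near",(117.6,244.1),.022);L("near",(404.3,245.7),.022)
L("first",(43.5,233.8),.085);L("second",(132,240.9),.085)
L("held top",(259,283),.085+.034)
L("stop top",(98/3.4,130+175/3.4),.045);L("stop top",(196/3.4,130+145/3.4),.045)
L("plate top front",(290+162/3.5,100+465/3.5),.06)
s=env.sense();q=s["tool_pos"]-C;print("tcp lane",q@xl,q@yl)
E
```

```text
far [0.6151 0.0112 0.022 ] lane 0.0325 0.0142
far [ 0.6252 -0.0727  0.022 ] lane 0.0326 -0.0703
near [0.5436 0.0778 0.022 ] lane -0.0306 0.0889
near [ 0.5708 -0.1589  0.022 ] lane -0.0317 -0.1494
first [0.5744 0.1033 0.085 ] lane 0.0031 0.1105
second [0.5816 0.0368 0.085 ] lane 0.0023 0.0436
held top [ 0.5873 -0.0343  0.119 ] lane -0.0005 -0.0277
stop top [0.5948 0.1503 0.045 ] lane 0.029 0.1547
stop top [0.6049 0.1178 0.045 ] lane 0.0351 0.1213
plate top front [ 0.5915 -0.0828  0.06  ] lane -0.0021 -0.0763
tcp lane -0.0004462232077997163 -0.027650683083019083
```

The held coupling is within 1 mm of the lane's centre line, at lane y −28 mm, with clearance to both neighbours. I'm lowering it with a 1 mm correction, then opening a little.

Call:
play_rows(targets=[0,8,1,0,0,0,18,1,0,0,0,26,1,0,0,0,31,1,0,0,0,34,1,0,0,0,34,1,0,0,0,34,1,0,0])

```text
time_s: 5.8
tool_pos: [0.5883, -0.0341, 0.2247]
eef_rot: [-1.571, -0.0, -1.449]
force: [-0.3, 0.7, -4.1]
opening: 0.477
```

```bash
python3 - <<'E'
from h import *
s=env.sense(); print(s["time_s"],s["tool_pos"],s["eef_rot"],s["opening"],s["force"])
for n in ["wrist","side"]: cv2.imwrite(f"pics/{n}4.png",vision.capture(n))
E
```

```text
5.8 [ 0.5882695  -0.03411182  0.22471634] [-1.57050774e+00 -1.65818758e-05 -1.44861445e+00] 0.4770487725780205 [-0.30883654  0.67171496 -4.09764034]
```

View pics/wrist4.png

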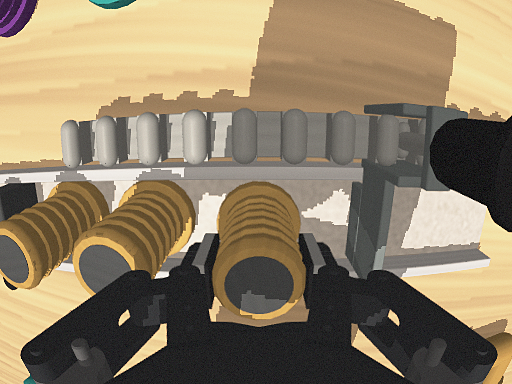

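The coupling stands in the lane between the walls, with about 1 N of its weight off the gripper. I'm lowering 1 mm more, opening slightly and rising.

Call:
play_rows(targets=[0,1,0,0,0,0,1,0,0,0,0,1,0,0,0.52,0,1,0,0,0.57,0,1,0,0,0.62,0,1,0,0,0.62,0,1,0,0,0.62,0,-5,0,0,0.62,0,-15,0,0,0.62,0,-30,0,0,0.62,0,-50,0,0,0.62,0,-70,0,0,0.62])

```text
time_s: 7.1
tool_pos: [0.5883, -0.0342, 0.2969]
eef_rot: [-1.57, -0.0, -1.449]
force: [0.2, -0.3, -0.3]
opening: 0.622
```

Call:
play_rows(targets=[0,-20,0,0,0.8,0,-40,0,0,1,0,-50,0,0,1,0,-50,0,0,1,0,-50,0,0,1])

```text
time_s: 7.6
tool_pos: [0.5881, -0.0341, 0.3446]
eef_rot: [-1.571, -0.0, -1.449]
force: [0.1, 0.8, 1.0]
opening: 1.001
```

```bash
python3 - <<'E'
from h import *
s=env.sense(); print(s["time_s"],s["tool_pos"],s["eef_rot"],s["opening"],s["force"])
for n in ["wrist","side"]: cv2.imwrite(f"pics/{n}5.png",vision.capture(n))
im=cv2.imread("pics/wrist5.png");cv2.imwrite("pics/wrist5b.png",cv2.resize(im,None,fx=1.55,fy=1.55,interpolation=2))
E
```

```text
7.6 [ 0.58805237 -0.03411241  0.34458055] [-1.57069203e+00 -6.57590003e-06 -1.44864855e+00] 1.0007168485428841 [0.06664571 0.80044926 0.9933589 ]
```

View pics/wrist5b.png

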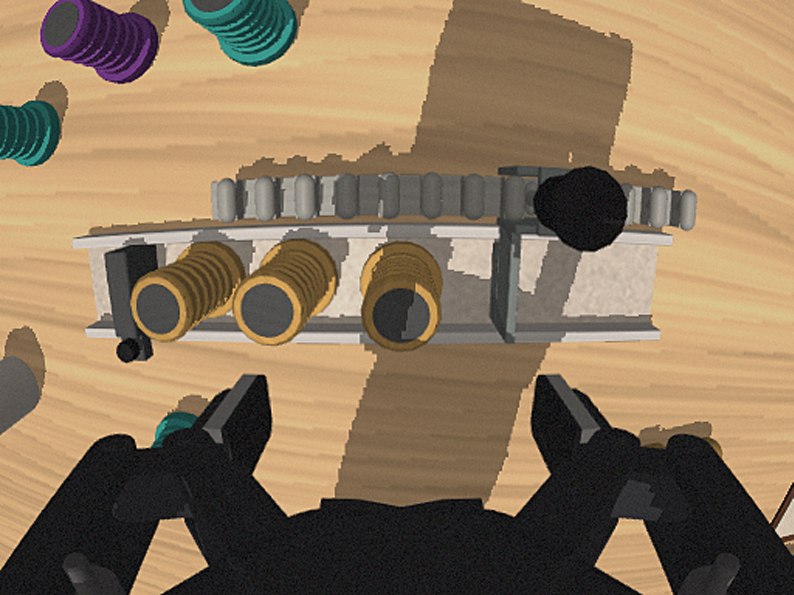

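The wrist view shows three upright couplings in the lane, with bores at (157,306), (270,312) and (400,312) in the enlargement. The knob cap is at (582,208). I'll measure the knob now.

```bash
python3 - <<'E'
from h import *
im=cv2.imread("pics/wrist5.png");cal=vision.calibration("wrist")
C=np.array([.585,-.0068,0]);xl=np.array([.993,.1192,0]);yl=np.array([-.1192,.993,0])
def L(n,uv,z):
    p=onz("wrist",uv,z,cal); q=p-C; print(n,p.round(4),"lane",(q@xl).round(4),(q@yl).round(4))
# cap circle: view
cv2.imwrite("pics/k5.png",cv2.resize(im[95:185,310:460],None,fx=5,fy=5,interpolation=2))
cv2.imwrite("pics/s5.png",cv2.resize(im[140:245,50:200],None,fx=5,fy=5,interpolation=2))
L("knob",(378.7,134.2),.137)
s=env.sense();print(s["tool_pos"])
E
```

```text
knob [ 0.6555 -0.1002  0.137 ] lane 0.0589 -0.1011
[ 0.58771641 -0.03405071  0.34333224]
```

View pics/k5.png

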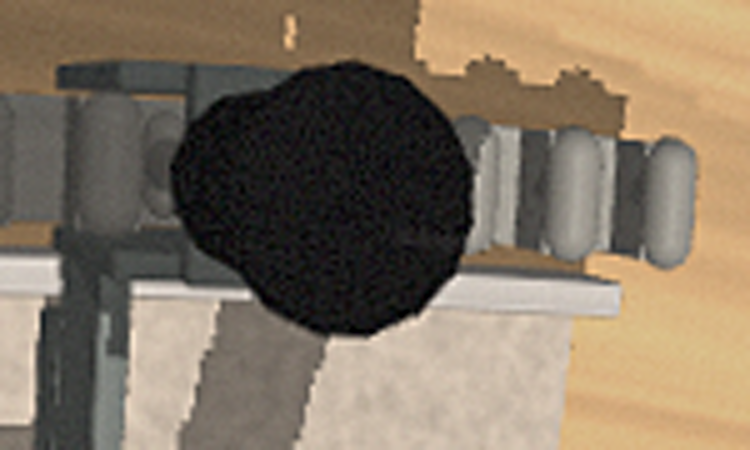

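View pics/s5.png

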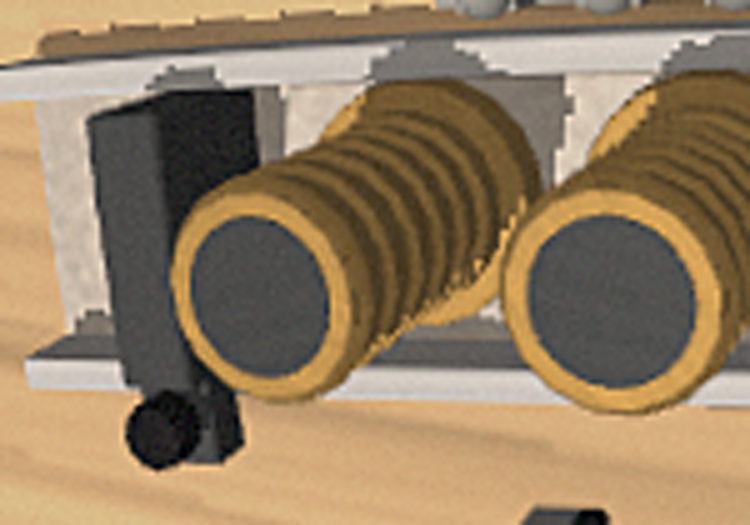

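```bash
python3 - <<'E'
from h import *
cal=vision.calibration("wrist")
C=np.array([.585,-.0068,0]);xl=np.array([.993,.1192,0]);yl=np.array([-.1192,.993,0])
def L(n,uv,z):
    p=onz("wrist",uv,z,cal); q=p-C; print(n,p.round(4),"lane",(q@xl).round(4),(q@yl).round(4))
L("knob",(377.2,134.6),.137)
L("cap right",(310+472/5,134.6),.137)
L("stop",(82,159),.045)
f=lambda x,y:(50+x/5,140+y/5)
L("first",f(260,297),.085);L("second",f(612,302),.085);L("loose",(400/1.55,312/1.55),.085)
E
```

```text
knob [ 0.6551 -0.0992  0.137 ] lane 0.0586 -0.1001
cap right [ 0.6586 -0.1183  0.137 ] lane 0.0598 -0.1195
stop [0.5983 0.1498 0.045 ] lane 0.0319 0.154
first [0.5726 0.1028 0.085 ] lane 0.0008 0.1103
second [0.5801 0.0364 0.085 ] lane 0.0003 0.0434
loose [ 0.5881 -0.0334  0.085 ] lane -0.0001 -0.0267
```

Call:
play_rows(targets=[7,0,6,0,1,20,0,16,0,1,36,0,30,0,1,52,0,43,0,1,65,0,54,0,1,72,0,59,0,1,72,0,59,0,1,72,0,59,0,1])

```text
time_s: 8.5
tool_pos: [0.6552, -0.0983, 0.344]
eef_rot: [-1.572, 0.001, -1.449]
force: [0.1, 0.1, -0.7]
opening: 0.997
```

```bash
python3 - <<'E'
from h import *
s=env.sense(); print(s["time_s"],s["tool_pos"],s["eef_rot"],s["opening"],s["force"])
cv2.imwrite("pics/wrist6.png",vision.capture("wrist"))
E
```

```text
8.5 [ 0.65524946 -0.09831191  0.34399619] [-1.57197348e+00  6.23947390e-04 -1.44885658e+00] 0.9967774183758761 [ 0.10632022  0.12407196 -0.71232983]
```

View pics/wrist6.png

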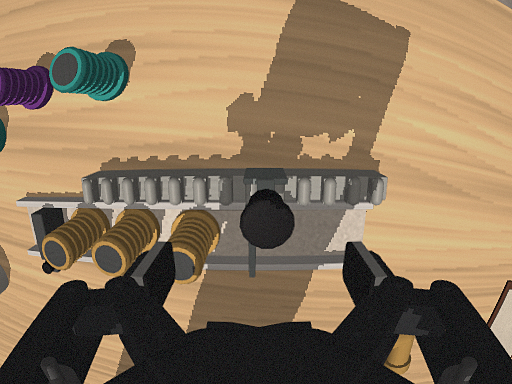

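```bash
python3 - <<'E'
from h import *
cal=vision.calibration("wrist")
im=cv2.imread("pics/wrist6.png")
g=(im.max(2)<45).astype(np.uint8); r=np.zeros_like(g); r[170:260,220:320]=1; g&=r
cs,_=cv2.findContours(g,0,2);c=max(cs,key=cv2.contourArea);print(cv2.boundingRect(c))
x,y,w,h=cv2.boundingRect(c)
# cap: lower part circle fit
pts=c[:,0,:].astype(float);pts=pts[pts[:,1]>y+h-38]
A=np.c_[2*pts,np.ones(len(pts))];s=np.linalg.lstsq(A,(pts**2).sum(1),rcond=None)[0];print(s[:2],np.sqrt(s[2]+s[:2]@s[:2]))
p=onz("wrist",s[:2]+.5,.137,cal);print(p)
t=env.sense();print(t["tool_pos"],t["eef_rot"])
R=cal["cam_to_world"][:3,:3]
print("TCP axis point at .137 projects", proj("wrist",(t["tool_pos"][0],t["tool_pos"][1],.137),cal))
d=p-t["tool_pos"];print("tool x,z mm",(d@np.array([.1219,-.9925,0]))*1e3,(d@np.array([.9925,.1219,0]))*1e3)
E
```

```text
(240, 189, 54, 60)
[266.56508171 221.41604901] 26.464611551686275
[ 0.65830702 -0.10277255  0.137     ]
[ 0.65517008 -0.09804934  0.344275  ] [-1.57161027e+00  4.97368556e-04 -1.44848310e+00]
TCP axis point at .137 projects (np.float64(259.0299735860014), np.float64(225.65699121202906))
tool x,z mm 5.070176501639022 2.5376447601976397
```

The cap is centred at (267,221), while the tool axis falls at (259,226), so the knob is 5 mm along tool x and about 2 mm along tool z. I'll correct that and descend with the jaws open.

Call:
play_rows(targets=[3,10,1,0,1,5,25,2,0,1,5,42,2,0,1,5,58,2,0,1,5,69,2,0,1,5,75,2,0,1,5,76,2,0,1,5,76,2,0,1])

```text
time_s: 9.35
tool_pos: [0.6582, -0.1031, 0.269]
eef_rot: [-1.57, -0.0, -1.449]
force: [0.8, -1.3, 0.3]
opening: 0.999
```

```bash
python3 - <<'E'
from h import *
s=env.sense(); print(s["time_s"],s["tool_pos"],s["eef_rot"],s["opening"],s["force"])
cal=vision.calibration("wrist")
cv2.imwrite("pics/wrist7.png",vision.capture("wrist"))
t=s["tool_pos"]
for z in (.137,.13,.112): print(proj("wrist",(t[0],t[1],z),cal))
E
```

```text
9.35 [ 0.65824873 -0.10314188  0.26895067] [-1.57044204e+00 -1.68452288e-04 -1.44859086e+00] 0.9989753686315449 [ 0.79680713 -1.26321124  0.2755137 ]
(np.float64(259.05967045398904), np.float64(293.78890389289035))
(np.float64(259.0215145542019), np.float64(284.558289921528))
(np.float64(258.937613920585), np.float64(264.3396129001345))
```

View pics/wrist7.png

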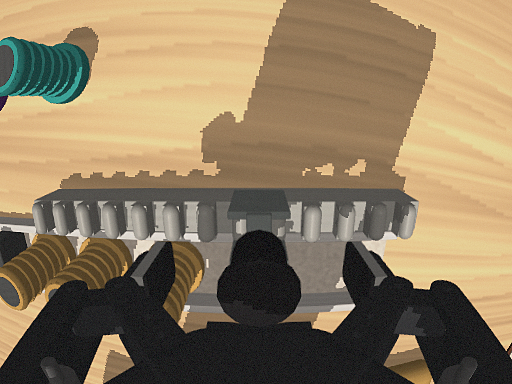

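The cap is centred at u = 259, so I'm closing on the knob.

Call:
play_rows(targets=[0,0,0,0,0.6,0,0,0,0,0.4,0,0,0,0,0.2,0,0,0,0,0,0,0,0,0,0,0,0,0,0,0,0,0,0,0,0,0,0,0,0,0,0,0,0,0,0,0,0,0,0,0], grip_force=50)

```text
time_s: 10.4
tool_pos: [0.6582, -0.1032, 0.2693]
eef_rot: [-1.57, -0.0, -1.449]
force: [-1.5, 0.5, 5.5]
opening: 0.396
```

Call:
play_rows(targets=[0,-4,0,0,0,0,-9,0,0,0,0,-14,0,0,0,0,-19,0,0,0,0,-23,0,0,0,0,-24,0,0,0,0,-24,0,0,0,0,-24,0,0,0])

```text
time_s: 11.2
tool_pos: [0.6581, -0.1031, 0.2926]
eef_rot: [-1.571, -0.0, -1.449]
force: [3.7, 0.6, -2.5]
opening: 0.388
```

```bash
python3 - <<'E'
from h import *
s=env.sense(); print(s["time_s"],s["tool_pos"],s["eef_rot"],s["opening"],s["force"],s["torque"])
cv2.imwrite("pics/wrist8.png",vision.capture("wrist"))
im=vision.capture("scene");cv2.imwrite("pics/scene8c.png",cv2.resize(im[110:260,180:330],None,fx=4,fy=4,interpolation=2))
E
```

```text
11.2 [ 0.6581017  -0.10314355  0.2925591 ] [-1.57063827e+00 -8.50433861e-06 -1.44867695e+00] 0.38830644073780507 [ 3.7248743   0.56383501 -2.54736915] [ 0.03347476 -0.54569794 -0.00713878]
```

View pics/wrist8.png

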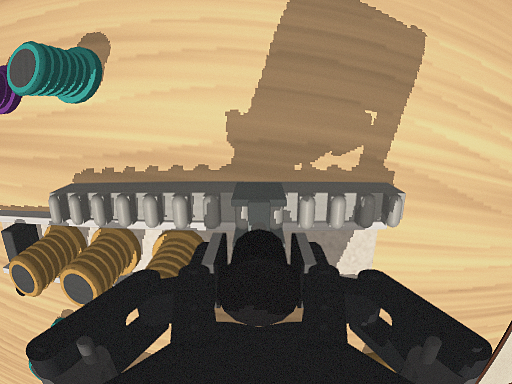

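View pics/scene8c.png

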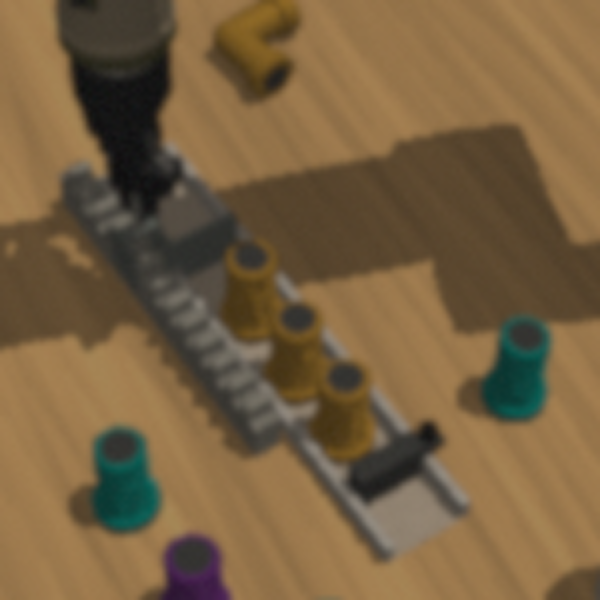

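The hang weight of about 2.5 N matches the knob's mass, so the knob is lifted. I'm sliding it towards the stop in steps, checking the force each time.

Call:
play_rows(targets=[-2,0,0,0,0,-6,0,0,0,0,-11,0,0,0,0,-16,0,0,0,0,-21,0,0,0,0,-25,0,0,0,0,-28,0,0,0,0,-28,0,0,0,0])

```text
time_s: 12.1
tool_pos: [0.6547, -0.0748, 0.2927]
eef_rot: [-1.571, 0.0, -1.448]
force: [3.8, 0.6, -2.4]
opening: 0.393
```

```bash
python3 - <<'E'
from h import *
s=env.sense(); print(s["time_s"],s["tool_pos"],s["eef_rot"],s["opening"],s["force"],s["torque"])
cv2.imwrite("pics/wrist9.png",vision.capture("wrist"))
im=vision.capture("scene");cv2.imwrite("pics/scene9c.png",cv2.resize(im[110:260,180:330],None,fx=4,fy=4,interpolation=2))
E
```

```text
12.1 [ 0.65465492 -0.07477941  0.29274346] [-1.57072384e+00  1.79523473e-04 -1.44813170e+00] 0.3932247742919387 [ 3.77823537  0.5503558  -2.39091882] [ 0.03556173 -0.62811121 -0.0312112 ]
```

View pics/wrist9.png

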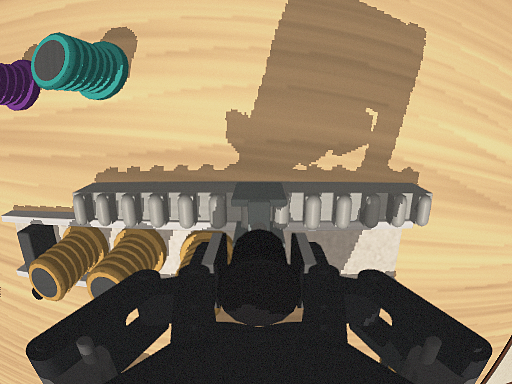

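View pics/scene9c.png

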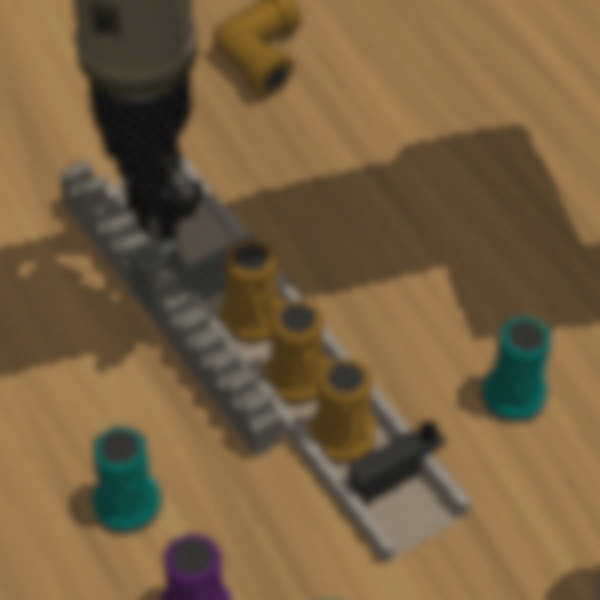

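The carriage follows freely. Now I continue slowly at 3 mm per row, since the plate will meet the couplings.

Call:
play_rows(targets=[-2,0,0,0,0,-4,0,0,0,0,-6,0,0,0,0,-8,0,0,0,0,-10,0,0,0,0,-12,0,0,0,0,-14,0,0,0,0,-16,0,0,0,0,-18,0,0,0,0,-20,0,0,0,0,-22,0,0,0,0,-24,0,0,0,0])

```text
time_s: 13.4
tool_pos: [0.6518, -0.052, 0.2929]
eef_rot: [-1.57, -0.001, -1.449]
force: [4.6, -3.8, -2.2]
opening: 0.389
```

```bash
python3 - <<'E'
from h import *
s=env.sense(); print(s["time_s"],s["tool_pos"],s["eef_rot"],s["opening"],s["force"],s["torque"])
im=vision.capture("scene");cv2.imwrite("pics/scene10c.png",cv2.resize(im[110:260,180:330],None,fx=4,fy=4,interpolation=2))
E
```

```text
13.4 [ 0.6518267  -0.05204813  0.29286936] [-1.57044685e+00 -1.34555608e-03 -1.44902120e+00] 0.3893336609992802 [ 4.57117029 -3.82195121 -2.15816205] [-0.51018202 -0.71040926  0.12693812]
```

View pics/scene10c.png

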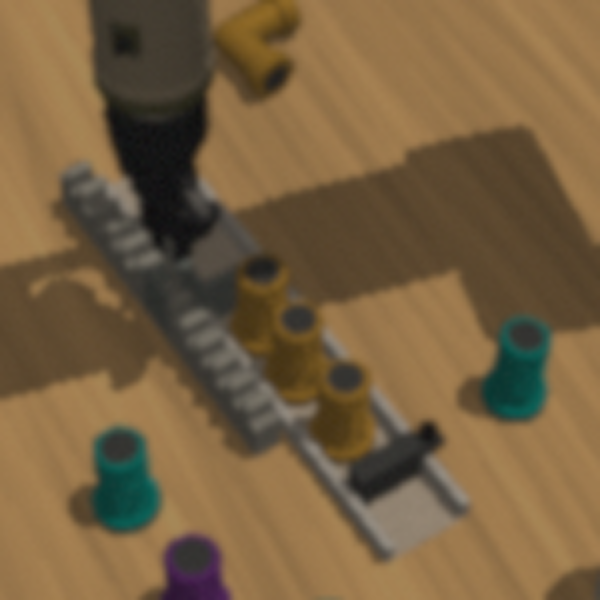

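The plate is pushing the loose coupling upright at about 4 N. I go on to the third notch, 20 mm farther.

Call:
play_rows(targets=[-2,0,0,0,0,-4,0,0,0,0,-6,0,0,0,0,-8,0,0,0,0,-10,0,0,0,0,-12,0,0,0,0,-14,0,0,0,0,-16,0,0,0,0,-18,0,0,0,0,-19,0,0,0,0,-20,0,0,0,0,-20,0,0,0,0])

```text
time_s: 14.65
tool_pos: [0.6495, -0.0327, 0.293]
eef_rot: [-1.57, -0.002, -1.449]
force: [5.7, -5.0, -3.1]
opening: 0.391
```

```bash
python3 - <<'E'
from h import *
s=env.sense(); print(s["time_s"],s["tool_pos"],s["eef_rot"],s["opening"],s["force"],s["torque"])
print("travel",np.linalg.norm(s["tool_pos"][:2]-[.6582,-.1032]))
cv2.imwrite("pics/wrist11.png",vision.capture("wrist"))
im=vision.capture("scene");cv2.imwrite("pics/scene11c.png",cv2.resize(im[110:260,180:330],None,fx=4,fy=4,interpolation=2))
E
```

```text
14.65 [ 0.64945202 -0.03265513  0.29298119] [-1.57027354 -0.00204297 -1.44931978] 0.3906779246246708 [ 5.73447213 -4.9632348  -3.05592946] [-0.63848987 -0.6892544   0.00810686]
travel 0.07108520343545531
```

View pics/scene11c.png

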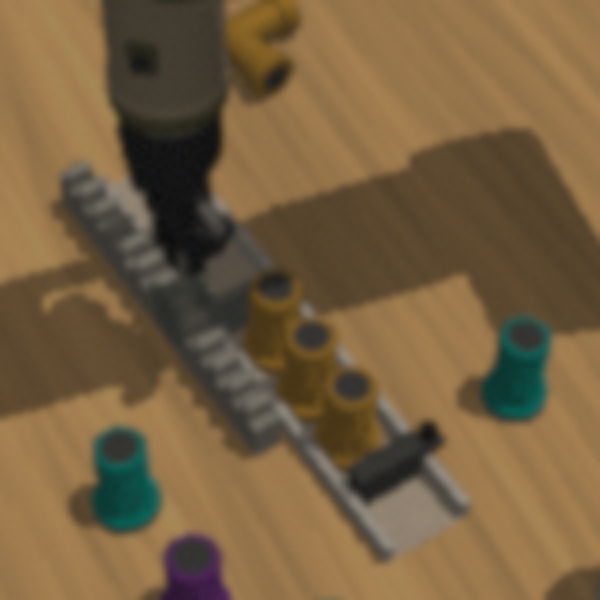

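View pics/wrist11.png

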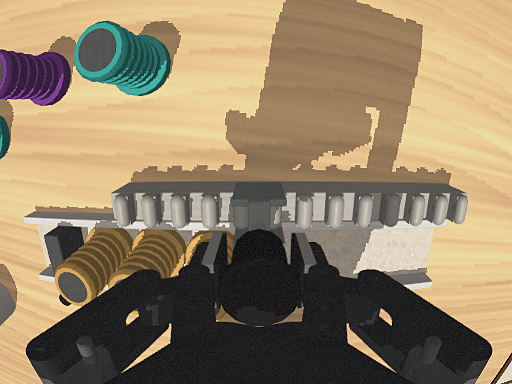

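I've travelled 71 mm with only about 5 N of friction, so the row isn't jammed. I go 1 mm more and lower the knob.

Call:
play_rows(targets=[-1,0,0,0,0,-1,4,0,0,0,-1,8,0,0,0,-1,12,0,0,0,-1,15,0,0,0,-1,18,0,0,0,-1,20,0,0,0,-1,22,0,0,0,-1,23,0,0,0,-1,24,0,0,0,-1,24,0,0,0])

```text
time_s: 15.85
tool_pos: [0.6494, -0.0318, 0.2694]
eef_rot: [-1.57, -0.002, -1.449]
force: [4.2, -5.1, -0.2]
opening: 0.393
```

```bash
python3 - <<'E'
from h import *
s=env.sense(); print(s["time_s"],s["tool_pos"],s["eef_rot"],s["opening"],s["force"],s["torque"])
print("travel",np.linalg.norm(s["tool_pos"][:2]-[.6582,-.1032]))
cv2.imwrite("pics/wrist12.png",vision.capture("wrist"))
E
```

```text
15.85 [ 0.6493687  -0.03177181  0.26937283] [-1.5702001  -0.00205551 -1.44935654] 0.39300428915629804 [ 4.16277294 -5.08318481 -0.19518169] [-0.71879319 -0.50403122  0.06225873]
travel 0.07197207024401336
```

View pics/wrist12.png

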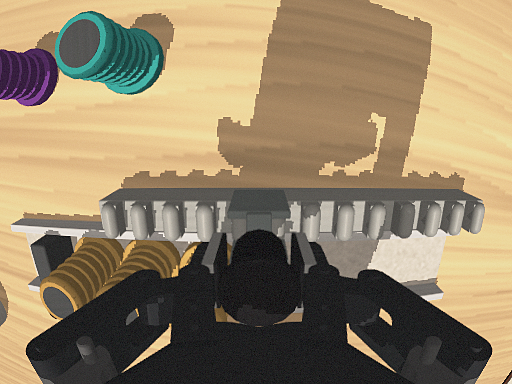

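The knob is down at home height after 72.0 mm of travel, and the vertical load is gone. I'm opening and rising clear.

Call:
play_rows(targets=[0,0,0,0,0.6,0,0,0,0,0.8,0,0,0,0,0.9,0,0,0,0,0.9,0,0,0,0,0.9,0,-8,0,0,0.9,0,-20,0,0,0.9,0,-38,0,0,0.9,0,-56,0,0,0.9,0,-74,0,0,0.9,0,-90,0,0,0.9,0,-100,0,0,0.9])

```text
time_s: 17.1
tool_pos: [0.6496, -0.0307, 0.3716]
eef_rot: [-1.568, -0.001, -1.449]
force: [0.7, 0.2, -0.2]
opening: 0.904
```

Call:
play_rows(targets=[0,0,-10,0,0.9,0,0,-30,0,0.9,0,0,-50,0,0.9,0,0,-60,0,0.9,0,0,-60,0,0.9,0,0,-60,0,0.9])

```text
time_s: 17.7
tool_pos: [0.59, -0.038, 0.3691]
eef_rot: [-1.57, -0.0, -1.449]
force: [-0.3, -0.0, -0.3]
opening: 0.898
```

```bash
python3 - <<'E'
from h import *
s=env.sense(); print(s["time_s"],s["tool_pos"],s["eef_rot"],s["opening"],s["force"],s["torque"])
cal=vision.calibration("wrist");print(cal["cam_to_world"])
im=vision.capture("wrist");cv2.imwrite("pics/wrist13.png",cv2.resize(im,None,fx=1.55,fy=1.55,interpolation=2))
cv2.imwrite("pics/wrist13o.png",im)
im=vision.capture("scene");cv2.imwrite("pics/scene13c.png",cv2.resize(im[110:260,180:330],None,fx=4,fy=4,interpolation=2))
im=vision.capture("side");cv2.imwrite("pics/side13c.png",cv2.resize(im[110:270,200:340],None,fx=4,fy=3.7,interpolation=2))
E
```

```text
17.7 [ 0.58996805 -0.03798957  0.36906336] [-1.56997385e+00 -1.34224402e-04 -1.44878507e+00] 0.8975264496260602 [-0.29274325 -0.00513057 -0.32591426] [ 0.02856314 -0.0167965   0.01820881]
[[ 1.22038060e-01 -9.55620127e-01 -2.68135946e-01  6.58526914e-01]
 [-9.92525191e-01 -1.17316125e-01 -3.36254750e-02 -2.92658134e-02]
 [ 6.76510504e-04  2.70235268e-01 -9.62794081e-01  3.37638977e-01]
 [ 0.00000000e+00  0.00000000e+00  0.00000000e+00  1.00000000e+00]]
```

View pics/wrist13.png

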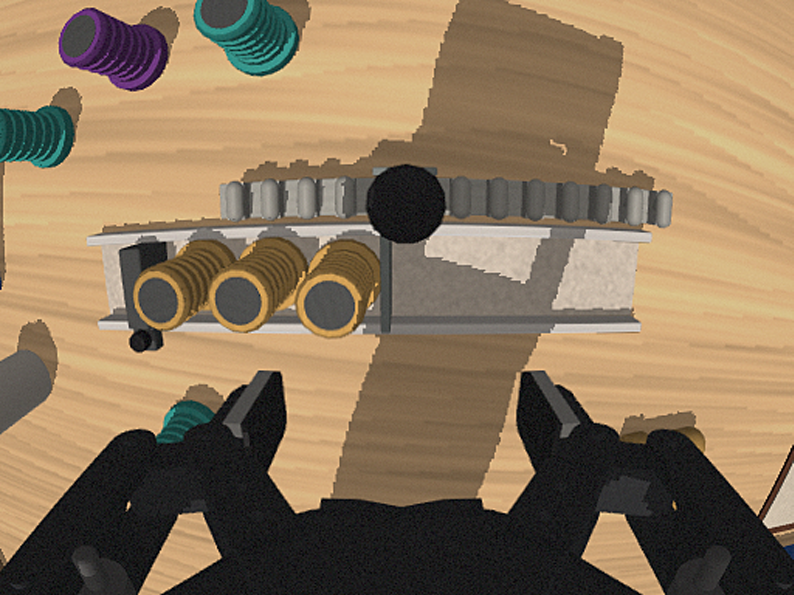

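View pics/scene13c.png

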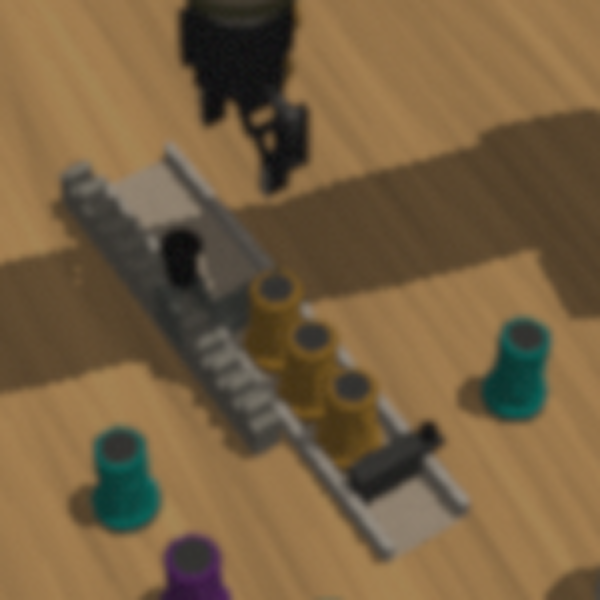

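View pics/side13c.png

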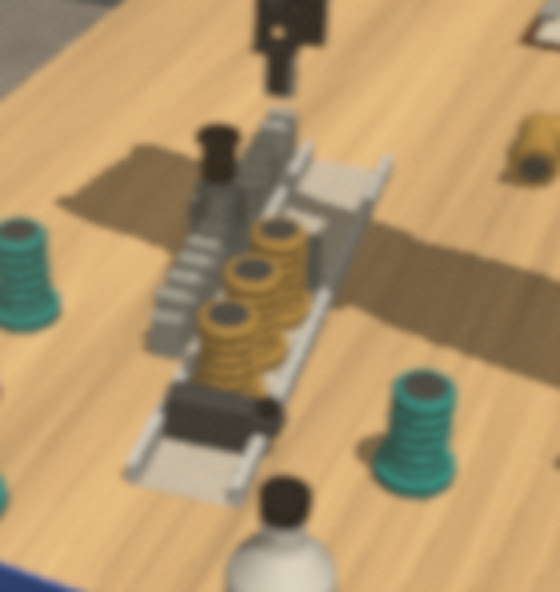

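The plate has closed up to three upright couplings. In the enlarged wrist view the bores are at (159,302), (239,302) and (329,305), and the cap is at (405,204). Now a numeric check of lane positions, the knob height from several views, and the gap.

```bash
python3 - <<'E'
from h import *
cal=vision.calibration("wrist")
C=np.array([.585,-.0068,0]);xl=np.array([.993,.1192,0]);yl=np.array([-.1192,.993,0])
def L(n,uv,z):
    p=onz("wrist",uv,z,cal); q=p-C; print(n,p.round(4),"lane",(q@xl).round(4),(q@yl).round(4))
f=lambda x,y:(x/1.55,y/1.55)
L("first",f(159,302),.085);L("second",f(239,302),.085);L("third",f(329,305),.085)
L("knob",f(405,204),.137); L("plate front top",f(381,245),.06);L("plate rear top",f(391,330),.06)
L("stop front top",f(165,243),.045)
# triangulate cap centre
rays=[ray("wrist",f(405,204),cal),ray("scene",(180+183/4,110+240/4)),ray("side",(200+218/4,110+134/3.7))]
A=np.zeros((3,3));b=np.zeros(3)
for o,d in rays:
    d=d/np.linalg.norm(d);P=np.eye(3)-np.outer(d,d);A+=P;b+=P@o
X=np.linalg.solve(A,b);print("cap tri",X,[np.linalg.norm((np.eye(3)-np.outer(d/np.linalg.norm(d),d/np.linalg.norm(d)))@(X-o)) for o,d in rays])
# same in start images for reference -> crops
for n,(y0,y1,x0,x1) in {"scene0":(110,260,180,330),"side0":(110,270,200,340)}.items():
    im=cv2.imread(f"pics/{n}.png");cv2.imwrite(f"pics/{n}c.png",cv2.resize(im[y0:y1,x0:x1],None,fx=4,fy=4 if n=="scene0" else 3.7,interpolation=2))
E
```

```text
first [0.5712 0.1124 0.085 ] lane 0.0005 0.12
second [0.5779 0.0572 0.085 ] lane 0.0006 0.0644
third [0.5828 0.0027 0.085 ] lane -0.0011 0.0097
knob [ 0.6476 -0.0325  0.137 ] lane 0.0591 -0.033
plate front top [ 0.6168 -0.0225  0.06  ] lane 0.0298 -0.0193
plate rear top [ 0.5636 -0.0348  0.06  ] lane -0.0246 -0.0253
stop front top [0.601  0.1295 0.045 ] lane 0.0322 0.1334
cap tri [ 0.6459721  -0.03260515  0.13567017] [np.float64(0.0015729434352075781), np.float64(0.0016954906914674079), np.float64(0.0008237866257397296)]
```

View pics/side0c.png

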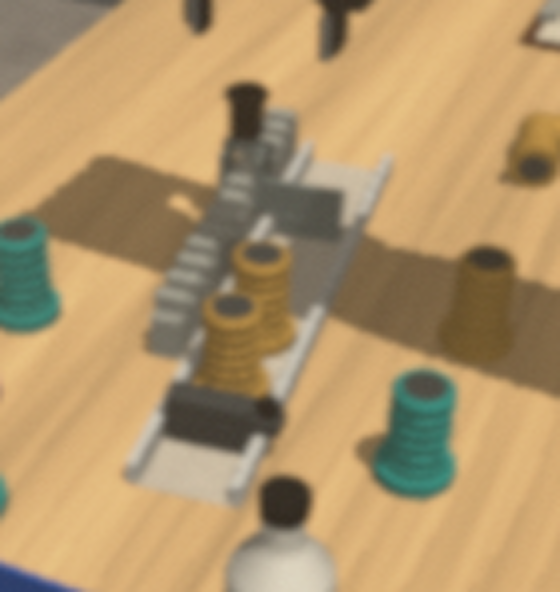

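```bash
python3 - <<'E'
from rig import order, env
print(env.sense()["time_s"], order.finish_job())
E
```

```text
the job is handed in; nothing more can be done
17.85 None
```

I placed the loose coupling upright in the lane, then lifted the follower's knob and slid it three notches (72 mm) towards the end stop. I lowered it back to its home height, let go, moved the arm clear and handed the job in at 17.9 s. There was already enough room in front of the plate, so I did not draw the follower back first.

The last camera checks showed:
- **Couplings:** all three stand upright, within about 1 mm of the lane's centre line, between the plate and the stop.
- **Plate:** it is about 173 mm from the stop face. Only about 6 mm of room is left, so the next notch is out of reach.
- **Knob:** its cap top measures 136 mm high from three views, against 137 mm when fully home.
- **Other objects:** the bottle, elbow and basket were never approached. I did not measure their positions at the end.

Three readings disagreed:
- **Knob position:** oblique views put it 3 to 5 mm off the overhead one, so I used the overhead value, and the grip closed centred.
- **Stop face:** readings were 154 and 156 mm along the lane. Two others, 121 and 133 mm, came from points I picked on the stop's corner and were not used.
- **Grip opening:** it read about 33 mm on the 28 mm knob. The knob still lifted and followed the gripper.

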